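# Test and re-arm the car lift's stop button

## Task

Test the car lift's mushroom stop button on its control box on the bench: with the fingertips, press it all the way in until it latches, then push its twist bar round clockwise to release the latch so that it pops back out. After that, press the round reset button on the other box and let it come back up. Only push and press: do not pinch the twist bar between the fingers, and do not lift or shove the can, the cup or the spanner.

Things in the scene. Friction and masses are not known exactly. Their poses are not given: they have to be found in the camera images.
- stop_box: Stop station: grey box 120 x 120 mm, 50 mm high, screwed to the bench. Origin: centre of its underside; z up. The stop button stands in the middle of its top, its axis vertical through the origin, in a fixed round metal collar 88 mm across whose top is 64 mm above the bench.
- stop_top (a point): Top centre of the mushroom stop button: a black disc 58 mm across with a grey upright twist bar on it, 54 mm long (along this point's y), 14 mm thick (x), 22 mm high. The point is on the bar's top, on the axis, and moves and turns with it; z up. Out: 102 mm above the bench (disc face at 80); latched: 7 mm lower. It turns clockwise only, seen from above: the bar's +y end goes towards its +x side.
- stop_in (a joint): How far the stop button is pressed in, m: 0 = out, about 0.007 = latched, 0.009 = bottom. A spring pushes it out (4 N at the top, 9 N at the bottom; allow 12 N to press it right home). Pressed past 7.5 mm with the bar not turned it latches: let go, it rests at 7 mm until the bar is turned.
- stop_turn (a joint): Turn of the stop button about its vertical axis, rad, clockwise seen from above: 0 = rest, bar parallel to the box's y (a stop: it turns no other way), 0.9 = end stop. The latch lets go at about 0.42 and the button pops out by itself. A weak spring (0.01 to 0.05 N m) turns it back to 0 when let go; turning it takes under 0.06 N m.
- reset_box: The reset station: a grey box 80 (x) x 120 (y) mm and 50 mm high, screwed to the bench. Origin: centre of its underside; z up. On its top: the reset button at y = -25 mm and, at y = +32 mm, a small glass pilot lamp (dome, 24 mm across with its ring, 12 mm high), which does nothing.
- reset_top (a point): Centre of the flat top of the reset button: a black round push button 30 mm across in a metal ring 46 mm across. 68 mm above the bench when up; presses straight down.
- reset (a joint): How far the reset button is pressed, m: 0 = up, 0.006 = fully down (takes 4.5 N). It springs back when let go.
- spray_can: Bystander: can, 60 mm across, 115 mm high, standing loose on the bench. Origin: centre of its underside.
- parts_cup: Bystander: empty steel cup, 70 mm across, 70 mm high, standing loose on the bench. Origin: centre of its underside.
- spanner: Bystander: spanner 180 mm long, lying loose on the bench between the two boxes. Origin: under its middle; it lies along its x axis.
Mind the look-alikes: they are no part of the job. What is shaped like the stop_box but pink is not meant.

How it is judged (in metres and radians):
On the way, in this order (a step that is already met when the one before it is completed fails the run):
1. the stop button is pressed fully in, past its latch, with the bar not turned (value of joint stop_in above 0.0078 m and value of joint stop_turn below 0.15 rad), for 0.1 s.
2. the stop button has been twisted free and has popped out (value of joint stop_in below 0.002 m), for 0.1 s.
3. the reset button is pressed down (value of joint reset above 0.004 m), for 0.05 s.
4. the reset button is let up again (value of joint reset below 0.0015 m), for 0.1 s.
At the end, for the whole second after the job is handed in: The stop button is out (within 2 mm) and turned back to rest (within 0.1 rad), the reset button is up (within 1.5 mm); can, cup and spanner are at rest, not tipped and within 30 mm of where they were (value of joint stop_in below 0.002 m and value of joint stop_turn below 0.1 rad and value of joint reset below 0.0015 m and distance of each of spray_can, parts_cup, spanner from where it was at the start of the episode below 0.03 m and linear speed of each of spray_can, parts_cup, spanner below 0.02 m/s and angle between each of spray_can, parts_cup, spanner's own z axis and vertical below 0.2 rad); the robot touches nothing.
It fails at once if the reset button is pressed while the stop button is still in (value of joint reset above 0.003 m and value of joint stop_in above 0.004 m).
It fails at once if the twist bar is pinched: squeezed from both sides at once at the same end ((contact force between the fingers and stop_turn_c2 above 1 N and contact force between the fingers and stop_turn_c3 above 1 N) or (contact force between the fingers and stop_turn_c4 above 1 N and contact force between the fingers and stop_turn_c5 above 1 N)).
It fails at once if a bystander is lifted, tipped or shoved (height (world z) of any of spray_can, parts_cup, spanner above 0.02 m or angle between any of spray_can, parts_cup, spanner's own z axis and vertical above 0.5 rad or distance of any of spray_can, parts_cup, spanner from where it was at the start of the episode above 0.05 m).
It also fails if it takes over 48 s, if anything falls off the work surface, if the arm or the gripper's body presses on something with over 40 N, if the wrist force passes 120 N, or if a joint passes its speed limit or range.

## Robot

A 6-joint arm with a two-finger parallel gripper is mounted at the origin on the work surface. World frame = base frame: x ahead of the robot, y to its left, z up, the work surface at z = 0. Lengths are in mm, angles in rad, forces in N, time in s.
With the tool pointing down it reaches from about 350 to 875 mm from the base axis. Payload 4.2 kg.
Tool frame: the origin (TCP) lies midway between the tips of the shut fingers; the grasp point (between the pads) lies 19 mm behind it; z points along the fingers, y is the direction in which the jaws open and shut (so a half turn about z gives the same grasp; the last joint's range is limited). The gripper opens to 85 mm and grips with 20 to 120 N. Pads are 22 mm wide; open, the fingers measure 114 mm over their backs; the gripper's body (76 mm by 85 mm) begins 54 mm behind the grasp point. The pads swing forward as they close: fully open they stand 13 mm farther back than shut.
Start: joints at [1.41, 0.385, 0.008, 0, -1.194, -0.259], TCP at [254.703, 570.724, 231.312] pointing down, gripper open.
Joint ranges: [-3.14, 3.14], [-1.21, 2.06], [-1.07, 1.41], [-3.16, 2.05], [-2.99, -0.16], [-3.1, 3.1]. Speed limits (rad/s): [2.79, 2.79, 3.14, 3.14, 3.14, 3.14].

## Interface

Orientations are given as a unit quaternion [x, y, z, w].
In Python, from bench import read_state, get_image, job_done, search_frame, regions_of gives the robot as it stands.
- The arm moves only by the tool servo_tool, never from a script. Its arguments are lists of equal length, an entry for each row: "turn": the turn, a rotation vector about the world's x, y, z in rad, a list of three; "dp": the shift along the world's x, y, z in m, a list of three; "fingers": the finger opening in m, from 0 to 0.0854. In form: {"turn": [[rx, ry, rz], ...], "dp": [[tx, ty, tz], ...], "fingers": [fingers, ...]}. A call has exactly 5 rows; each row shifts and turns the pose as measured when the row begins; what a row does not reach is not made up. A row lasts 1/8 s, in which the tool goes at most 62.5 mm and 10.7 degrees, less where a joint would pass 70% of its speed; a pose out of reach is approached as far as the arm can. A call is refused whole if a number of a shift passes 0.0625 or a number of a turn 0.188, either way. A call with a gripper value outside its range is refused whole. The fingers move at their own pace and stop on an object; the grip force is fixed at half the most. Time passes only in rows, so rows that do not move let the fingers close, or fill a call up. It gives the time, the measured TCP pose, the force and the opening at its end, in the units of the state.
- read_state(): the state, without advancing time (a new reading comes with each control period).
- get_image(name): name is "scene" or "side" or "wrist"; returns a dict with "img" (420x560x3 uint8, red, green, blue), "vfov" (degrees; the focal length in pixels is half the picture's height over the tangent of half this angle, whatever the lens; pixels are square), "cx", "cy" (the principal point, pixels), "world_from_camera" (4x4, takes a point from camera to world coordinates); the wrist camera has in their place "mount" (4x4, takes a point from camera to tool coordinates, whose origin is the TCP and whose axes are the flange's). Camera axes: x right, y down, z forward; pixel columns grow to the right and rows downward; lengths in mm; the calibration is good to about 2 mm. A picture is of the moment at which its call begins: read the wrist's pose just before it. There is no depth.
- job_done(): hands the job in, once; it reports no verdict.
Trained networks look in the newest picture that a camera, given by its name, has taken for a name from the list of things; names that differ only in an ending like _2 or _b are one class to them, and where a whole thing is asked for, a point or a joint stands for the part that bears it (a point fixed in the world has none). Each returns a list of dicts, best first, with "score" (0 to 1); they miss things now and then, are a little off and sometimes report something else, mostly with a low value. They report only what shows in the picture. A call takes as long as a camera call. They do not tell look-alikes from the thing itself.
- search_frame(query, camera): "box" ([left, top, width, height] in pixels, round what is visible of it).
- regions_of(query, camera): "region" (420x560 bool, what is visible of it) and "box" ([left, top, width, height] in pixels, round what is visible of it).
The state is a dict: "clock": time; "joints": joint angles; "joint_vel": joint speeds; "joint_efforts": joint torques, N m; "position": TCP position; "ee_rot": TCP orientation; "contact_force": force on the tool from outside, world axes, zero at the start; "wrist_torque": the same for the moment, N m; "gripper_width": finger opening in mm.
Only numpy, scipy, OpenCV 4.12 (cv2) and the standard library are available. Lean on these libraries where they do the work, as an engineer would, in place of code of your own. Each camera call takes 0.05 s, during which the arm holds its last target. There are 200 camera calls.

## Working session

There is one attempt and no reset: what is moved stays moved. The work goes in short steps, Python scripts to look and compute and a tool call to move; the robot and the scene stay as the last step left them, time stands still between calls to the robot, and variables do not carry over. Pictures are saved under pics/ and viewed, about 8 in all and at most 12, crops included, and the job is handed in when it is done.

Besides the shell and the picture viewer there is one more tool, called after "Request:" by a JSON object that holds its "method" and its "body". servo_tool: Moves the arm, as the interface text tells. Its arguments: {"type":"object","properties":{"turn":{"type":"array","items":{"type":"array","items":{"type":"number"}}},"dp":{"type":"array","items":{"type":"array","items":{"type":"number"}}},"fingers":{"type":"array","items":{"type":"number"}}},"required":["turn","dp","fingers"]}

```bash
mkdir -p pics
cat > h.py <<'E'
import numpy as np, cv2
from bench import *
from scipy.spatial.transform import Rotation as R
def cam(name):
    s=read_state(); c=get_image(name)
    f=210/np.tan(np.radians(c["vfov"])/2)
    if "world_from_camera" in c: T=np.array(c["world_from_camera"])
    else:
        W=np.eye(4); W[:3,:3]=R.from_quat(s["ee_rot"]).as_matrix(); W[:3,3]=s["position"]; T=W@np.array(c["mount"])
    return c["img"],f,c["cx"],c["cy"],T
def toz(C,u,v,z):
    _,f,cx,cy,T=C; d=T[:3,:3]@np.array([(u-cx)/f,(v-cy)/f,1]); o=T[:3,3]
    return o+d*(z-o[2])/d[2]
def proj(C,p):
    _,f,cx,cy,T=C; q=np.linalg.inv(T)@np.append(p,1); return q[:2]/q[2]*f+[cx,cy]
def save(img,n): cv2.imwrite("pics/"+n,cv2.cvtColor(img,cv2.COLOR_RGB2BGR))
E
python3 - <<'E'
from h import *
print(read_state())
ims=[]
for n in ["scene","side"]:
    C=cam(n); ims.append(C[0]); print(n,C[1:4],C[4].round(2).tolist())
    for q in ["stop_box","stop_top","reset_box","reset_top","spray_can","parts_cup","spanner"]:
        print(q,[(round(d["score"],2),np.round(d["box"]).tolist()) for d in search_frame(q,n)][:4])
    save(C[0],n+"0.png")
E
```

```text
{'clock': 0.0, 'joints': array([ 1.40965479e+00,  3.85571434e-01,  6.61158497e-03, -5.25570722e-04,
       -1.19402631e+00, -2.58610081e-01]), 'joint_vel': array([-0.00030251,  0.00040149, -0.00132479,  0.00057304,  0.00020771,
       -0.00108894]), 'joint_efforts': array([-6.84140487e-04, -3.92290735e+01,  1.88403028e+01,  4.18618307e+00,
       -4.63001488e-03, -3.45834252e-06]), 'position': array([254.43763433, 570.20668843, 230.20310846]), 'ee_rot': array([ 9.78035977e-01, -2.08433128e-01, -1.90618199e-04,  1.10551494e-03]), 'contact_force': array([-0.19561579, -0.14926306,  0.66879533]), 'wrist_torque': array([-0.01677268,  0.0134351 ,  0.04612343]), 'gripper_width': 85.6230808107406}
scene (np.float64(420.47393638252214), 288.0117253606485, 206.08745387569368) [[0.71, 0.45, -0.54, 1073.3], [0.71, -0.44, 0.55, -529.02], [0.01, -0.78, -0.63, 695.11], [0.0, 0.0, 0.0, 1.0]]
stop_box [(0.81, [372.0, 166.0, 67.0, 49.0]), (0.8, [264.0, 121.0, 48.0, 44.0]), (0.66, [298.0, 150.0, 64.0, 48.0])]
stop_top [(0.86, [397.0, 164.0, 21.0, 22.0]), (0.73, [321.0, 151.0, 17.0, 16.0]), (0.64, [278.
[... 311 characters left out ...]
95.5730013300068), 290.4055397612166, 205.4563631933924) [[-1.0, -0.04, 0.05, 489.43], [-0.06, 0.6, -0.8, 655.0], [0.0, -0.8, -0.6, 586.25], [0.0, 0.0, 0.0, 1.0]]
stop_box [(0.81, [271.0, 278.0, 87.0, 89.0]), (0.77, [135.0, 313.0, 110.0, 107.0]), (0.69, [384.0, 302.0, 100.0, 98.0]), (0.33, [296.0, 279.0, 37.0, 40.0])]
stop_top [(0.92, [166.0, 322.0, 42.0, 42.0]), (0.6, [298.0, 278.0, 37.0, 36.0]), (0.56, [424.0, 305.0, 38.0, 39.0])]
reset_box [(0.95, [249.0, 163.0, 37.0, 48.0])]
reset_top [(0.6, [263.0, 167.0, 11.0, 4.0])]
spray_can [(0.8, [168.0, 188.0, 34.0, 63.0])]
parts_cup [(0.76, [146.0, 250.0, 39.0, 51.0]), (0.25, [268.0, 164.0, 4.0, 6.0])]
spanner [(0.88, [277.0, 230.0, 83.0, 14.0])]
```

View pics/scene0.png

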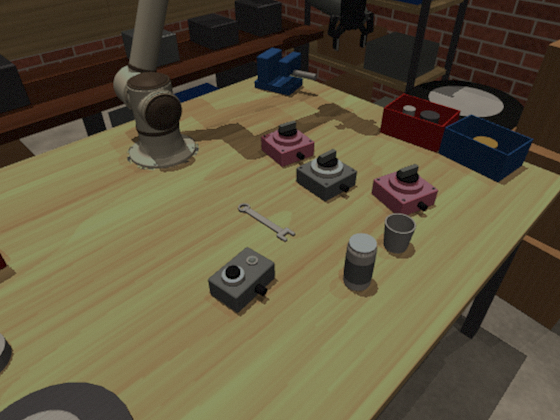

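View pics/side0.png

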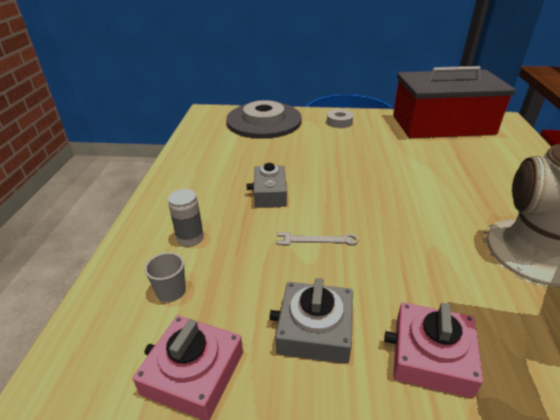

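Candidates for the stop station are scene (288,140) pink, (405,188) pink and (327,173) grey. In the side view they are (437,345) pink, (190,360) pink and (317,318) grey. I choose the grey one. The reset box is at scene (242,278) and side (268,185).

Run:
```python
from h import *
S=cam("scene"); D=cam("side")
print("stop",toz(S,327,165,64),toz(D,317,307,64))
print("reset btn",toz(S,233,273,68),toz(D,269,168,68))
print("lamp",toz(S,252,260,58),toz(D,269,183,58))
print("can",toz(D,186,200,115),toz(S,361,240,115)); print("cup",toz(D,167,265,70),toz(S,399,222,70))
print("spanner",toz(D,285,239,3),toz(D,352,240,3))
crop=cv2.resize(D[0][265:370,255:375],None,fx=4,fy=4,interpolation=cv2.INTER_CUBIC)
save(crop,"crop.png")
c=get_image("wrist"); print(np.array(c["mount"]).round(3),c["vfov"])
```

```text
stop [477.76410738 225.98835294  64.        ] [471.08999316 232.7150996   64.        ]
reset btn [ 603.11437548 -204.16995637   68.        ] [ 594.16832051 -190.53264077   68.        ]
lamp [ 595.56693758 -148.25392011   58.        ] [ 589.01047548 -137.88322966   58.        ]
can [739.76057759  19.92671128 115.        ] [750.22363617   8.11993153 115.        ]
cup [743.59929885 159.16149618  70.        ] [749.89594124 158.19222992  70.        ]
spanner [5.40842484e+02 3.72194011e-01 3.00000000e+00] [393.10806222  -5.29155516   3.        ]
[[ 0.00000e+00 -9.60000e-01 -2.81000e-01  7.03530e+01]
 [ 1.00000e+00  0.00000e+00  1.00000e-03  9.12000e-01]
 [-1.00000e-03 -2.81000e-01  9.60000e-01 -1.43656e+02]
 [ 0.00000e+00  0.00000e+00  0.00000e+00  1.00000e+00]] 68.92038196014657
```

View pics/crop.png

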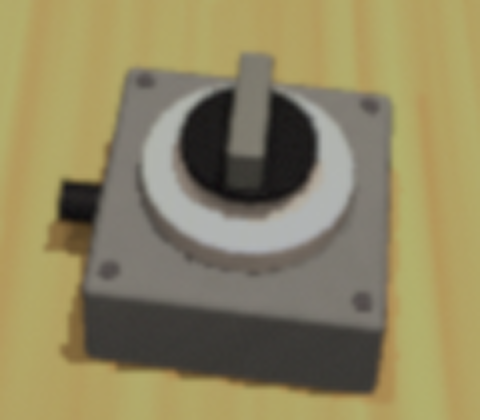

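The crop shows the grey box with a white metal collar, black disc and grey bar, so the choice holds. I'm moving over it for a wrist view.

Request:
{"method": "servo_tool", "body": {"turn": [[0, 0, 0.08], [0, 0, 0.08], [0, 0, 0.08], [0, 0, 0.08], [0, 0, 0.08]], "dp": [[0.03, -0.05, 0.004], [0.03, -0.05, 0.004], [0.03, -0.05, 0.004], [0.03, -0.05, 0], [0.03, -0.05, 0]], "fingers": [0, 0, 0, 0, 0]}}

```text
clock: 1.58
position: [406.3, 316.9, 243.2]
ee_rot: [1.0, 0.001, 0.001, -0.001]
contact_force: [1.7, -0.6, -0.1]
gripper_width: 0.1
```

Request:
{"method": "servo_tool", "body": {"turn": [[0, 0, 0], [0, 0, 0], [0, 0, 0], [0, 0, 0], [0, 0, 0]], "dp": [[0.03, -0.04, 0], [0.03, -0.04, 0], [0.02, -0.03, 0], [0, 0, 0], [0, 0, 0]], "fingers": [0, 0, 0, 0, 0]}}

```text
clock: 2.2
position: [489.6, 199.9, 244.5]
ee_rot: [1.0, -0.002, 0.002, -0.001]
contact_force: [-0.1, -0.8, 0.1]
gripper_width: -0.3
```

Run:
```python
from h import *
C=cam("wrist"); np.savez("w1.npz",img=C[0],f=C[1],cx=C[2],cy=C[3],T=C[4])
for q in ["stop_box","stop_top"]:
    for d in search_frame(q,"wrist")[:3]:
        b=d["box"];print(q,d["score"],b,toz(C,b[0]+b[2]/2,b[1]+b[3]/2,80))
save(C[0],"w1.png")
```

```text
stop_box 0.98 [203.0, 128.8, 108.4, 123.7] [489.29101439 223.05952604  80.        ]
stop_box 0.81 [89.4, 0.2, 143.9, 95.4] [622.75485417 307.27733684  80.        ]
stop_box 0.66 [182.9, 277.6, 64.1, 68.3] [345.26652444 275.6587108   80.        ]
stop_top 0.61 [107.2, 1.8, 68.8, 34.0] [646.23649039 322.28195883  80.        ]
stop_top 0.6 [223.5, 178.3, 56.0, 54.5] [473.34973855 229.40699152  80.        ]
```

View pics/w1.png

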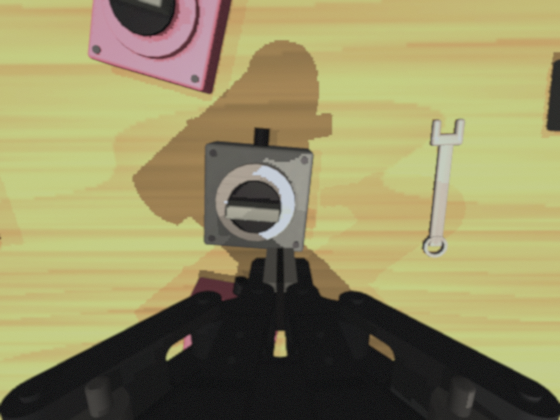

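The wrist view shows the grey box with corners (206,143), (312,153), (303,250) and (205,244), and its collar centred at about (255,202). The bar runs from (226,210) to (281,215).

Run:
```python
from h import *
z=np.load("w1.npz"); C=(z["img"],float(z["f"]),float(z["cx"]),float(z["cy"]),z["T"])
P=[toz(C,u,v,50) for u,v in [(213,153),(306,160),(300,241),(211,238)]]
P=np.array(P);print(P.round(1),"ctr",P.mean(0)); 
for a,b in [(0,1),(3,2),(0,3),(1,2)]: d=P[b]-P[a]; print(np.linalg.norm(d),np.degrees(np.arctan2(d[1],d[0])))
# collar: bright/low-sat pixels incl. disc -> hull inside box
from scipy.optimize import least_squares
g=cv2.cvtColor(C[0],cv2.COLOR_RGB2GRAY)
hsv=cv2.cvtColor(C[0],cv2.COLOR_RGB2HSV)
m=np.zeros_like(g);m[155:246,210:303]=((g>140)&(hsv[...,1]<60))[155:246,210:303]
pts=cv2.convexHull(np.argwhere(m)[:,::-1].astype(np.int32))[:,0]
e=cv2.fitEllipse(pts.astype(np.float32));print("collar",e,toz(C,*e[0],64))
for q in [(226,206),(281,209),(226,219),(281,222)]: print("bar",toz(C,*q,102))
crop=cv2.resize(C[0][120:270,190:330],None,fx=4,fy=4,interpolation=cv2.INTER_CUBIC)
p=toz(C,*e[0],64)
save(crop,"w1c.png")
```

```text
[[524.8 272.8  50. ]
 [516.9 170.9  50. ]
 [421.2 176.1  50. ]
 [425.2 281.5  50. ]] ctr [472.02101675 225.31602974  50.        ]
102.22151480515967 -94.45799341563404
105.56632604020608 -92.2136130448768
99.95891772722926 174.97815159120438
95.84703425513757 176.90516353519322
collar ((263.724853515625, 196.72450256347656), (78.84404754638672, 101.73304748535156), 59.478431701660156) [478.86238545 217.35694999  64.        ]
bar [479.08110108 252.03908836 102.        ]
bar [475.89611581 198.564425   102.        ]
bar [465.79355597 252.73335126 102.        ]
bar [462.53687671 198.59546112 102.        ]
```

View pics/w1c.png

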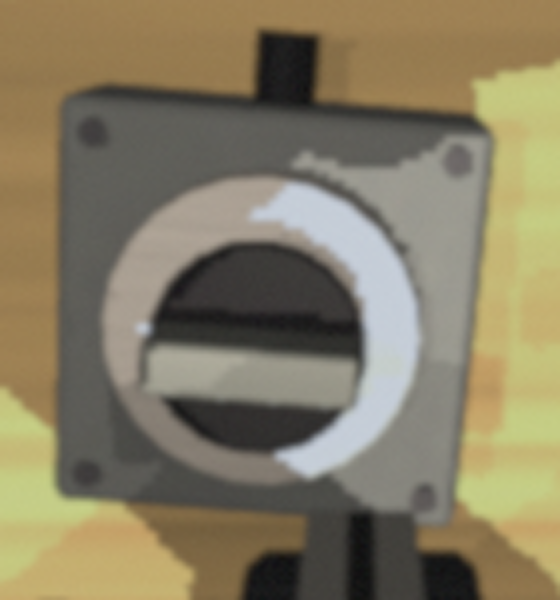

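Request:
{"method": "servo_tool", "body": {"turn": [[0, 0, -0.03], [0, 0, -0.03], [0, 0, 0], [0, 0, 0], [0, 0, 0]], "dp": [[-0.009, 0.013, -0.04], [-0.009, 0.012, -0.04], [0, 0, -0.04], [0, 0, -0.008], [0, 0, 0]], "fingers": [0, 0, 0, 0, 0]}}

```text
clock: 2.98
position: [470.4, 231.3, 116.3]
ee_rot: [1.0, -0.028, 0.005, -0.003]
contact_force: [-0.0, 0.7, 0.8]
gripper_width: -0.4
```

Request:
{"method": "servo_tool", "body": {"turn": [[0, 0, 0], [0, 0, 0], [0, 0, 0], [0, 0, 0], [0, 0, 0]], "dp": [[0, -0.005, -0.005], [0, 0, -0.005], [0, 0, -0.004], [0, 0, -0.003], [0, 0, 0]], "fingers": [0, 0, 0, 0, 0]}}

```text
clock: 3.6
position: [472.7, 227.6, 102.4]
ee_rot: [1.0, -0.028, 0.009, -0.006]
contact_force: [-0.2, -0.2, -0.8]
gripper_width: -0.1
```

Request:
{"method": "servo_tool", "body": {"turn": [[0, 0, 0], [0, 0, 0], [0, 0, 0], [0, 0, 0], [0, 0, 0]], "dp": [[-0.001, -0.001, -0.003], [0, 0, -0.003], [0, 0, -0.003], [0, 0, -0.003], [0, 0, -0.001]], "fingers": [0, 0, 0, 0, 0]}}

```text
clock: 4.22
position: [473.0, 227.6, 93.9]
ee_rot: [1.0, -0.027, 0.011, -0.007]
contact_force: [-2.3, 0.4, 6.9]
gripper_width: -0.0
```

Request:
{"method": "servo_tool", "body": {"turn": [[0, 0, 0], [0, 0, 0], [0, 0, 0], [0, 0, 0], [0, 0, 0]], "dp": [[0, 0, -0.003], [0, 0, -0.003], [0, 0, -0.003], [0, 0, -0.003], [0, 0, -0.003]], "fingers": [0, 0, 0, 0, 0]}}

```text
clock: 4.85
position: [473.3, 227.7, 92.9]
ee_rot: [1.0, -0.023, 0.013, -0.006]
contact_force: [-8.1, -1.9, 19.7]
gripper_width: 0.3
```

Request:
{"method": "servo_tool", "body": {"turn": [[0, 0, 0], [0, 0, 0], [0, 0, 0], [0, 0, 0], [0, 0, 0]], "dp": [[0, 0, 0.015], [0, 0, 0.01], [-0.015, 0.015, 0], [-0.015, 0.015, 0], [0, 0, 0]], "fingers": [0, 0, 0, 0, 0]}}

```text
clock: 5.48
position: [442.1, 257.8, 118.8]
ee_rot: [1.0, -0.024, 0.013, -0.007]
contact_force: [-0.1, 0.2, -0.2]
gripper_width: 0.1
```

Run:
```python
from h import *
D=cam("side");C=cam("wrist")
save(np.hstack([cv2.resize(D[0][225:375,245:395],(400,400),interpolation=cv2.INTER_CUBIC),cv2.resize(C[0][100:300,180:380],(400,400))]),"p2.png"); print(read_state()["position"])
```

```text
[442.69704022 257.22885092 118.70734001]
```

View pics/p2.png

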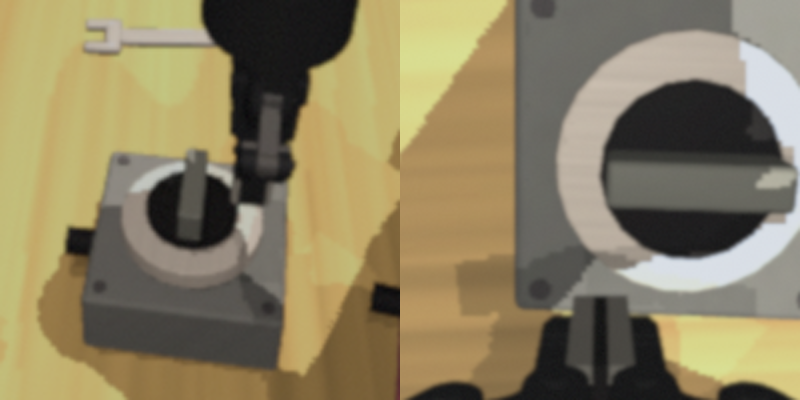

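The button is latched: the disc sits low against the collar and the bar is unturned. The fingertip is just outside the bar's end, so I'll shift it 11 mm inward in y as I lower it.

Request:
{"method": "servo_tool", "body": {"turn": [[0, 0, 0], [0, 0, 0], [0, 0, 0], [0, 0, 0], [0, 0, 0]], "dp": [[0, -0.011, 0], [0, 0, -0.015], [0, 0, -0.013], [0, 0, -0.004], [0, 0, 0]], "fingers": [0, 0, 0, 0, 0]}}

```text
clock: 6.2
position: [443.7, 242.4, 85.1]
ee_rot: [1.0, -0.027, 0.013, -0.006]
contact_force: [-0.4, 0.3, -0.0]
gripper_width: 0.1
```

Request:
{"method": "servo_tool", "body": {"turn": [[0, 0, 0], [0, 0, 0], [0, 0, 0], [0, 0, 0], [0, 0, 0]], "dp": [[0.002, 0.003, 0.001], [0.003, 0, 0], [0.003, 0, 0], [0.003, 0, 0], [0.002, 0, 0]], "fingers": [0, 0, 0, 0, 0]}}

```text
clock: 6.82
position: [457.6, 246.4, 87.4]
ee_rot: [1.0, -0.026, 0.013, -0.007]
contact_force: [-4.7, 0.9, 2.3]
gripper_width: -0.1
```

Request:
{"method": "servo_tool", "body": {"turn": [[0, 0, 0], [0, 0, 0], [0, 0, 0], [0, 0, 0], [0, 0, 0]], "dp": [[0.002, 0, 0], [0.002, 0, 0], [0.002, 0, 0], [0.002, 0, 0], [0, 0, 0]], "fingers": [0, 0, 0, 0, 0]}}

```text
clock: 7.45
position: [463.2, 247.9, 87.7]
ee_rot: [1.0, -0.027, 0.011, -0.008]
contact_force: [-2.9, 0.4, 1.8]
gripper_width: 0.1
```

Request:
{"method": "servo_tool", "body": {"turn": [[0, 0, 0], [0, 0, 0], [0, 0, 0], [0, 0, 0], [0, 0, 0]], "dp": [[0.002, 0, 0], [0.002, 0, 0], [0.001, 0, 0], [0, 0, 0], [0, 0, 0]], "fingers": [0, 0, 0, 0, 0]}}

```text
clock: 8.07
position: [464.3, 248.1, 87.1]
ee_rot: [1.0, -0.028, 0.007, -0.007]
contact_force: [-5.0, 2.1, 2.8]
gripper_width: -0.1
```

Run:
```python
from h import *
D=cam("side");C=cam("wrist")
save(np.hstack([cv2.resize(D[0][225:375,245:395],(400,400),interpolation=cv2.INTER_CUBIC),cv2.resize(C[0][100:300,180:380],(400,400))]),"p3.png"); print(read_state()["position"],read_state()["contact_force"])
```

```text
[464.26413574 248.02975857  87.0893285 ] [-5.05758059  1.7992741   2.84658056]
```

View pics/p3.png

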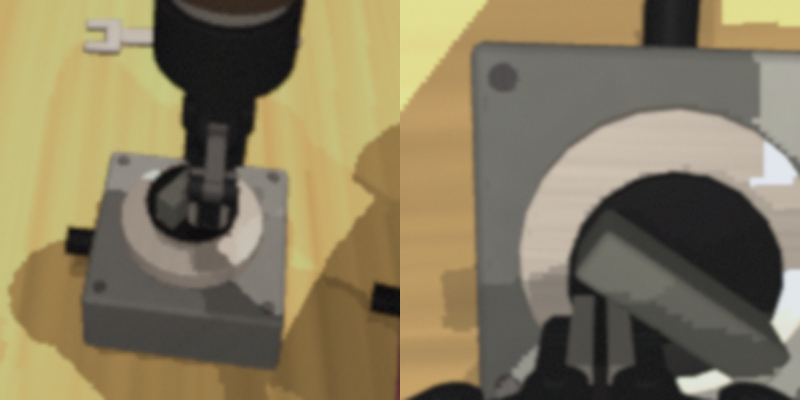

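The bar has turned about 0.6 rad, which is past the release point. I'm backing away now, then lifting.

Request:
{"method": "servo_tool", "body": {"turn": [[0, 0, 0], [0, 0, 0], [0, 0, 0], [0, 0, 0], [0, 0, 0]], "dp": [[-0.012, 0, 0], [-0.015, 0, 0], [0, 0, 0.04], [0, 0, 0.06], [0, 0, 0.06]], "fingers": [0, 0, 0, 0, 0]}}

```text
clock: 8.8
position: [431.6, 244.0, 245.5]
ee_rot: [1.0, -0.028, 0.003, -0.002]
contact_force: [0.6, 1.1, 0.1]
gripper_width: 0.1
```

Run:
```python
from h import *
D=cam("side");S=cam("scene");print(read_state()["position"])
a=cv2.resize(D[0][265:370,255:375],(400,350),interpolation=cv2.INTER_CUBIC)
b=cv2.resize(S[0][215:320,180:300],(400,350),interpolation=cv2.INTER_CUBIC)
save(np.hstack([a,b]),"p4.png")
c=None
```

```text
[435.10525003 246.67607185 251.5229516 ]
```

View pics/p4.png

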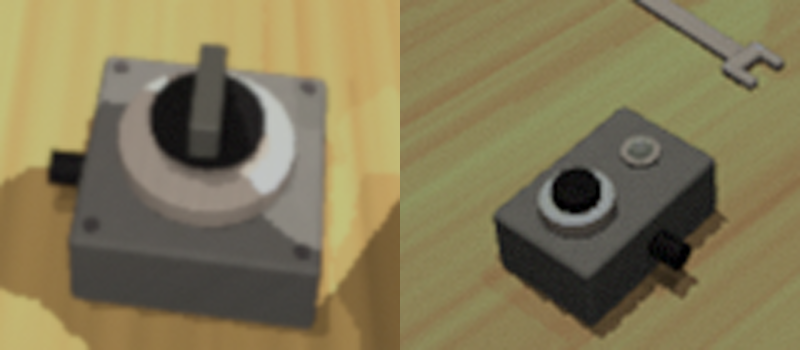

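The stop button is out again, with the bar back at rest and the disc proud as at the start. Next I'm going over the reset box.

Request:
{"method": "servo_tool", "body": {"turn": [[0, 0, 0.02], [0, 0, 0.02], [0, 0, 0.01], [0, 0, 0], [0, 0, 0]], "dp": [[0.02, -0.055, 0], [0.02, -0.055, 0], [0.02, -0.055, 0], [0.02, -0.055, 0], [0.02, -0.055, 0]], "fingers": [0, 0, 0, 0, 0]}}

```text
clock: 9.52
position: [533.3, -32.0, 251.1]
ee_rot: [1.0, 0.004, 0.012, -0.008]
contact_force: [0.6, 0.5, -0.2]
gripper_width: -0.0
```

Request:
{"method": "servo_tool", "body": {"turn": [[0, 0, 0], [0, 0, 0], [0, 0, 0], [0, 0, 0], [0, 0, 0]], "dp": [[0.02, -0.055, 0], [0.02, -0.055, 0], [0.01, -0.03, 0], [0, 0, 0], [0, 0, 0]], "fingers": [0, 0, 0, 0, 0]}}

```text
clock: 10.15
position: [581.6, -178.8, 246.5]
ee_rot: [1.0, 0.002, 0.01, -0.008]
contact_force: [0.0, 0.0, -0.0]
gripper_width: -0.1
```

Run:
```python
from h import *
C=cam("wrist"); print(read_state()["position"],read_state()["ee_rot"])
for q,z in [("reset_top",68),("reset_box",50)]:
    for d in search_frame(q,"wrist")[:3]:
        b=d["box"];print(q,d["score"],b,toz(C,b[0]+b[2]/2,b[1]+b[3]/2,z))
save(C[0],"w5.png"); np.savez("w5.npz",img=C[0],f=C[1],cx=C[2],cy=C[3],T=C[4])
```

```text
[ 581.60829751 -178.58637551  246.58900557] [ 0.99991806  0.00199983  0.00968625 -0.00812699]
reset_box 0.58 [224.6, 120.2, 115.6, 99.1] [ 600.80277754 -179.10657769   50.        ]
```

View pics/w5.png

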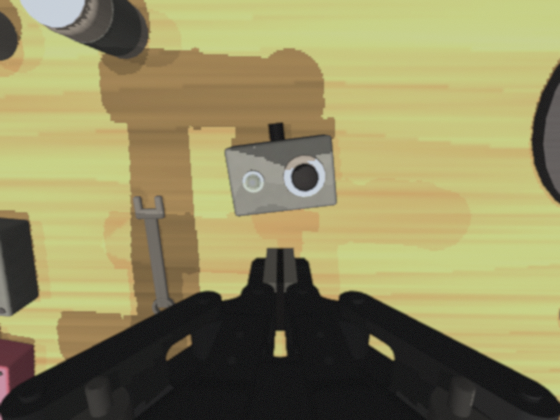

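The reset button is at (305,177), the lamp at (253,182), and the box corners run (225,149) to (336,205).

Run:
```python
from h import *
z=np.load("w5.npz"); C=(z["img"],float(z["f"]),float(z["cx"]),float(z["cy"]),z["T"])
g=cv2.cvtColor(C[0],cv2.COLOR_RGB2GRAY); m=np.zeros_like(g); m[160:195,288:322]=g[160:195,288:322]<60
n,_,st,ce=cv2.connectedComponentsWithStats(m); print(st[1:],ce[1:])
i=1+st[1:,4].argmax(); p=toz(C,*ce[i],68); l=toz(C,253,182,55); print(p,l,np.linalg.norm(p[:2]-l[:2]))
print(toz(C,ce[i][0]+st[i,2]/2,ce[i][1],68)-p)
```

```text
[[293 164  24  26 470]] [[304.67234043 176.70425532]]
[ 596.06906715 -202.9749063    68.        ] [ 587.62104993 -146.44017221   55.        ] 57.16244529940676
[  0.082735   -12.74786012   0.        ]
```

Request:
{"method": "servo_tool", "body": {"turn": [[0, 0, 0], [0, 0, 0], [0, 0, 0], [0, 0, 0], [0, 0, 0]], "dp": [[0.007, -0.012, -0.04], [0.006, -0.01, -0.04], [0, 0, -0.04], [0, 0, -0.03], [0, 0, 0]], "fingers": [0, 0, 0, 0, 0]}}

```text
clock: 10.92
position: [596.3, -195.3, 97.2]
ee_rot: [1.0, 0.007, 0.014, -0.008]
contact_force: [-0.3, -0.2, 0.7]
gripper_width: -0.1
```

Request:
{"method": "servo_tool", "body": {"turn": [[0, 0, 0], [0, 0, 0], [0, 0, 0], [0, 0, 0], [0, 0, 0]], "dp": [[0, -0.008, -0.008], [0, 0, -0.008], [0, 0, -0.004], [0, 0, -0.003], [0, 0, 0]], "fingers": [0, 0, 0, 0, 0]}}

```text
clock: 11.55
position: [599.3, -203.4, 78.0]
ee_rot: [1.0, 0.008, 0.019, -0.007]
contact_force: [-0.4, -0.3, 0.3]
gripper_width: -0.1
```

Request:
{"method": "servo_tool", "body": {"turn": [[0, 0, 0], [0, 0, 0], [0, 0, 0], [0, 0, 0], [0, 0, 0]], "dp": [[-0.003, 0, -0.004], [0, 0, -0.004], [0, 0, -0.003], [0, 0, -0.003], [0, 0, -0.003]], "fingers": [0, 0, 0, 0, 0]}}

```text
clock: 12.18
position: [596.2, -203.6, 65.9]
ee_rot: [1.0, 0.009, 0.019, -0.006]
contact_force: [-6.8, 4.6, 20.8]
gripper_width: 0.3
```

Request:
{"method": "servo_tool", "body": {"turn": [[0, 0, 0], [0, 0, 0], [0, 0, 0], [0, 0, 0], [0, 0, 0]], "dp": [[0, 0, -0.003], [0, 0, -0.003], [0, 0, 0], [0, 0, 0], [0, 0, 0]], "fingers": [0, 0, 0, 0, 0]}}

```text
clock: 12.8
position: [596.1, -203.5, 67.7]
ee_rot: [1.0, 0.011, 0.02, -0.005]
contact_force: [-0.9, 0.2, 3.4]
gripper_width: 0.1
```

Run:
```python
from h import *
D=cam("side");S=cam("scene");C=cam("wrist");print(read_state()["position"])
a=cv2.resize(D[0][130:220,230:320],(260,260),interpolation=cv2.INTER_CUBIC)
b=cv2.resize(S[0][230:320,190:280],(260,260),interpolation=cv2.INTER_CUBIC)
c=cv2.resize(C[0][140:340,180:380],(260,260),interpolation=cv2.INTER_CUBIC)
save(np.hstack([a,b,c]),"p6.png")
```

```text
[ 596.16562987 -203.48170314   67.54485878]
```

View pics/p6.png

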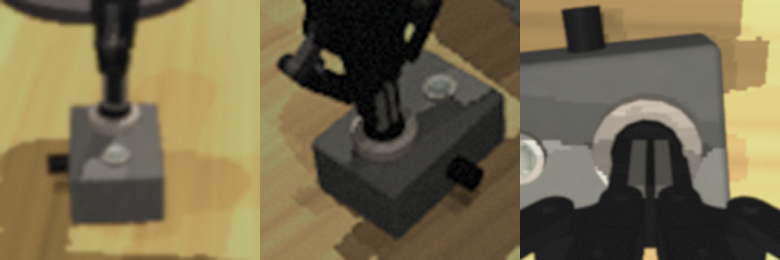

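Request:
{"method": "servo_tool", "body": {"turn": [[0, 0, 0], [-0.005, 0.02, 0], [-0.005, 0.02, 0], [0, 0, 0], [0, 0, 0]], "dp": [[0, 0, 0.006], [0, 0, 0.002], [0, 0, 0], [0, 0, 0], [0, 0, 0]], "fingers": [0, 0, 0, 0, 0]}}

```text
clock: 13.58
position: [596.6, -203.4, 74.1]
ee_rot: [1.0, 0.01, -0.002, 0.0]
contact_force: [0.3, 0.8, 0.1]
gripper_width: 0.2
```

Request:
{"method": "servo_tool", "body": {"turn": [[0, 0, 0], [0, 0, 0], [0, 0, 0], [0, 0, 0], [0, 0, 0]], "dp": [[0, 0, -0.002], [0, 0, -0.002], [0, 0, 0], [0, 0, 0], [0, 0, 0]], "fingers": [0, 0, 0, 0, 0]}}

```text
clock: 14.2
position: [596.7, -203.4, 70.6]
ee_rot: [1.0, 0.011, -0.002, 0.0]
contact_force: [0.3, 0.4, 1.6]
gripper_width: 0.1
```

Request:
{"method": "servo_tool", "body": {"turn": [[0, 0, 0], [0, 0, 0], [0, 0, 0], [0, 0, 0], [0, 0, 0]], "dp": [[0, 0, -0.002], [0, 0, -0.002], [0, 0, -0.001], [0, 0, 0], [0, 0, 0]], "fingers": [0, 0, 0, 0, 0]}}

```text
clock: 14.82
position: [596.7, -203.4, 66.4]
ee_rot: [1.0, 0.011, -0.002, 0.0]
contact_force: [-1.8, 1.1, 3.1]
gripper_width: 0.1
```

Contact starts at about z = 71 and the force climbs gradually. That fits a sprung button and not a blocked ring, with the height reading biased by a few mm here. I'll press firmly to the stop once more.

Request:
{"method": "servo_tool", "body": {"turn": [[0, 0, 0], [0, 0, 0], [0, 0, 0], [0, 0, 0], [0, 0, 0]], "dp": [[0, 0, -0.002], [0, 0, -0.003], [0, 0, -0.003], [0, 0, -0.003], [0, 0, -0.003]], "fingers": [0, 0, 0, 0, 0]}}

```text
clock: 15.45
position: [596.8, -203.5, 65.9]
ee_rot: [1.0, 0.013, -0.001, 0.002]
contact_force: [-6.5, 3.8, 16.8]
gripper_width: 0.1
```

```bash
cat > m.py <<'E'
from h import *
a=[]
for i in range(8):
    get_image("side"); s=read_state(); a.append(list(s["position"])+list(s["contact_force"]))
a=np.array(a); print(a.mean(0).round(2),a.std(0).round(2))
E
python3 m.py
```

```text
[ 596.76 -203.48   65.88   -6.1     3.95   17.26] [0.01 0.02 0.01 0.42 0.44 0.47]
```

Request:
{"method": "servo_tool", "body": {"turn": [[0, 0, 0], [0, 0, 0], [0, 0, 0], [0, 0, 0], [0, 0, 0]], "dp": [[0, 0, 0.001], [0, 0, 0.001], [0, 0, 0], [0, 0, 0], [0, 0, 0]], "fingers": [0, 0, 0, 0, 0]}}

```text
clock: 16.48
position: [596.7, -203.4, 67.9]
ee_rot: [1.0, 0.013, -0.001, 0.002]
contact_force: [-1.4, 0.9, 3.4]
gripper_width: -0.1
```

```bash
python3 m.py
```

```text
[ 596.73 -203.44   68.09   -0.9     0.88    3.63] [0.01 0.01 0.09 0.51 0.65 0.31]
```

Request:
{"method": "servo_tool", "body": {"turn": [[0, 0, 0], [0, 0, 0], [0, 0, 0], [0, 0, 0], [0, 0, 0]], "dp": [[0, 0, 0.002], [0, 0, 0], [0, 0, 0], [0, 0, 0], [0, 0, 0]], "fingers": [0, 0, 0, 0, 0]}}

```text
clock: 17.5
position: [596.7, -203.5, 69.9]
ee_rot: [1.0, 0.013, -0.001, 0.002]
contact_force: [-1.5, 0.1, 2.7]
gripper_width: 0.5
```

```bash
python3 m.py
```

```text
[ 5.9674e+02 -2.0346e+02  6.9980e+01 -3.8000e-01  4.4000e-01  2.5900e+00] [0.01 0.01 0.01 0.46 0.35 0.66]
```

Request:
{"method": "servo_tool", "body": {"turn": [[0, 0, 0], [0, 0, 0], [0, 0, 0], [0, 0, 0], [0, 0, 0]], "dp": [[0, 0, 0.002], [0, 0, 0], [0, 0, 0], [0, 0, 0], [0, 0, 0]], "fingers": [0, 0, 0, 0, 0]}}

```text
clock: 18.52
position: [596.8, -203.5, 71.7]
ee_rot: [1.0, 0.013, -0.001, 0.002]
contact_force: [0.1, 0.8, 1.8]
gripper_width: 0.0
```

```bash
python3 m.py
```

```text
[ 5.9677e+02 -2.0347e+02  7.1760e+01 -4.0000e-01  3.1000e-01  1.4800e+00] [0.01 0.01 0.02 0.3  0.36 0.32]
```

The force is 3.6, 2.6 and 1.5 N at z = 68.1, 70.0 and 71.8. The spring therefore travels at least 5.9 mm above the hard stop at 65.9, so the button was fully pressed. I'm lifting clear.

Request:
{"method": "servo_tool", "body": {"turn": [[0, 0, 0], [0, 0, 0], [0, 0, 0], [0, 0, 0], [0, 0, 0]], "dp": [[0, 0, 0.02], [0, 0, 0.05], [0, 0, 0.05], [0, 0, 0.05], [0, 0, 0]], "fingers": [0, 0, 0, 0, 0]}}

```text
clock: 19.55
position: [594.4, -203.4, 244.3]
ee_rot: [1.0, 0.012, -0.003, 0.002]
contact_force: [-0.0, 0.7, -0.9]
gripper_width: -0.1
```

Request:
{"method": "servo_tool", "body": {"turn": [[0, 0, 0], [0, 0, 0], [0, 0, 0], [0, 0, 0], [0, 0, 0]], "dp": [[0, 0, 0], [0, 0, 0], [0, 0, 0], [0, 0, 0], [0, 0, 0]], "fingers": [0, 0, 0, 0, 0]}}

```text
clock: 20.18
position: [592.4, -202.9, 239.1]
ee_rot: [1.0, 0.012, -0.008, 0.001]
contact_force: [-0.6, 0.1, -0.3]
gripper_width: -0.3
```

Run:
```python
from h import *
D=cam("side");C=cam("wrist");print(read_state()["position"],read_state()["contact_force"])
save(np.hstack([cv2.resize(D[0],(400,300)),cv2.resize(C[0],(400,300))]),"p7.png")
d0=cv2.cvtColor(cv2.imread("pics/side0.png"),cv2.COLOR_BGR2RGB)
for n,(x,y,w,h) in dict(can=(165,185,40,62),cup=(144,248,44,55),spanner=(275,228,86,18),bar=(298,278,37,40)).items():
    print(n,np.abs(d0[y:y+h,x:x+w].astype(int)-D[0][y:y+h,x:x+w]).mean())
```

```text
[ 592.44120955 -202.8632323   239.31160243] [ 0.25652687 -0.24493194  0.89457298]
can 9.09005376344086
cup 6.444628099173554
spanner 56.85163652024117
bar 5.513738738738739
```

View pics/p7.png

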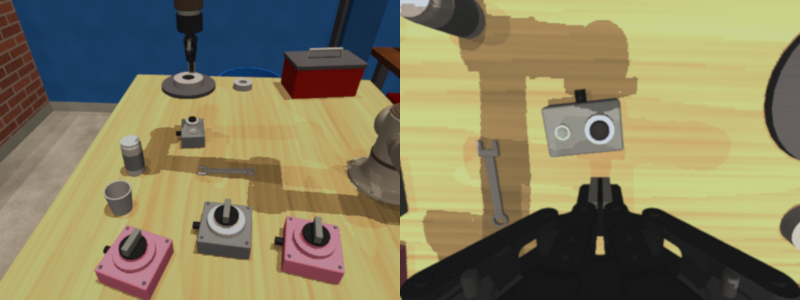

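The stop button is out with its bar at rest and the reset button is up. The can, cup and spanner are where they were; the spanner's pixel change is the arm's shadow. The arm is clear, so I'm handing in.

```bash
python3 -c "from bench import *;print(job_done())"
```

```text
the job is handed in; nothing more can be done
None
```

I handed the job in at about 20 s on the robot's clock. The hand-in gives no verdict.

- **Stop button:** I pressed the grey station's button to its bottom with shut fingers: about 20 N at z = 92.9 mm, where 93 was expected. A picture showed it latched with the bar unturned. I then pushed one end of the bar clockwise by about 0.6 rad, from one side only. It popped out and the bar turned back to rest.
- **Reset button:** I pressed it to its stop twice and let it up each time.
- **Last checks:** The final pictures show the stop button out with its bar at rest, the reset button up, and the arm well clear. The can and cup are unchanged in the images.

Two checks disagreed at first:

- **Reset height:** The button's reported heights were about 4 mm higher than given, with the hard stop at about 66 where 62 was expected. The spring force still changed steadily over at least 5.9 mm of travel, so I took the button as fully pressed.
- **Spanner:** The image comparison showed a change at the spanner, which I put down to the arm's shadow. It looks in place in the picture, and I did not measure its position again.

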